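# Stand the fallen cup on the scale and start the weighing

## Robot

A 7-joint arm with a two-finger parallel gripper is mounted at the origin on the work surface. World frame = base frame: x ahead of the robot, y to its left, z up, the work surface at z = 0. Lengths are in m, angles in rad, forces in N, time in s.
With the tool pointing down it reaches from about 0.425 to 0.925 m from the base axis. Payload 6.8 kg.
Tool frame: the origin (TCP) lies on the mounting face of the last link; the fingertips stand 173 mm ahead of it and the grasp point (between the pads) lies 155 mm ahead of it; z points along the fingers, y is the line along which they close (so a half turn about z gives the same grasp; the last joint's range is limited). The gripper opens to 85 mm and grips with 20 to 120 N. Pads are 22 mm wide; open, the fingers measure 114 mm over their backs; the gripper's body (76 mm by 85 mm) begins 54 mm behind the grasp point. The pads swing forward as they close: fully open they stand 13 mm farther back than shut.
Start: joints at [1.235, 0.477, 0.022, 1.555, -0.011, 1.109, -0.083], TCP at [0.152, -0.658, 0.405] pointing down, gripper open.
Joint ranges: [-2.96, 2.96], [-0.34, 2.1], [-1.41, 1.46], [0.24, 2.44], [-1.37, 4.51], [0.17, 1.92], [-2.96, 2.96]. Speed limits (rad/s): [2.39, 2.39, 3.14, 3.14, 3.14, 3.14, 3.14].

## Interface

Orientations are given as a rotation vector (axis times angle).
In Python, from bench import r gives the robot as it stands.
- The arm moves only by the tool arm_command, never from a script. Its argument "plan" is a list of rows, each an object of numbers: "claw": the closure, from 0 (fully open) to 1 (shut); "tx", "ty", "tz": the shift along the tool's x, y, z in m; "ax", "ay", "az": the turn, a rotation vector about the tool's x, y, z in degrees. A call has exactly 10 rows; each row shifts and turns the commanded pose from where the row before left it, along the tool's axes as they then stand; what a row does not reach is not made up. A row lasts 1/12 s, in which the tool goes at most 41.7 mm and 7.16 degrees, less where a joint would pass 70% of its speed; a pose out of reach is approached as far as the arm can. A call is refused whole if a number of a shift passes 0.0417 or a number of a turn 7.16, either way. A call with a gripper value outside its range is refused whole. The fingers move at their own pace and stop on an object; "squeeze" is the grip in N (left out, the last holds). Time passes only in rows, so rows that do not move let the fingers close, or fill a call up. It gives the time, the measured TCP pose, the force, the opening and the grip force at its end, in the units of the state.
- r.get_obs(): the state, without advancing time (a new reading comes with each control period).
- r.grab_frame(name): name is "scene" or "top" or "wrist"; returns the picture (480x640x3 uint8, red, green, blue); there is no depth.
- r.camera_model(name): a dict with "fx", "fy", "cx", "cy" (pixels), "k1" (the pictures are not rectified: a ray, as slopes to the right and down, at radius r is drawn at 1 + k1 r^2 times it, then the intrinsics apply), "position" and "orientation" of the camera in the world; the wrist camera has in their place "tool_from_camera" (4x4, takes a point from camera to tool coordinates, whose origin is the TCP and whose axes are the flange's). Camera axes: x right, y up, looking along -z (the intrinsics and any distortion apply to the point x, -y, -z); pixel columns grow to the right and rows downward; lengths in m; the calibration is good to about 2 mm. A picture is of the moment at which its call begins: read the wrist's pose just before it. camera_model takes no time and is no camera call.
- r.hand_in(): hands the job in; it is judged then, once.
Trained networks look in the newest picture that a camera, given by its name, has taken for a name from the list of things; names that differ only in an ending like _2 or _b are one class to them, and where a whole thing is asked for, a point or a joint stands for the part that bears it (a point fixed in the world has none). Each returns a list of dicts, best first, with "confidence" (0 to 1); they miss things now and then, are a little off and sometimes report something else, mostly with a low value. They report only what shows in the picture. A call takes as long as a camera call. They do not tell look-alikes from the thing itself.
- r.boxes_of(target, camera): "location" ([x, y, z] in m, in the coordinates of the camera as it stood for that picture, good to about 4 mm: the middle of the surface that is visible of it).
- r.tip_of(target, camera): "location" ([x, y, z] in m, in the coordinates of the camera as it stood for that picture, good to about 4 mm: a listed point, or the origin of a listed thing).
The state is a dict: "clock": time; "joints": joint angles; "qvel": joint speeds; "tau": joint torques, N m; "tcp_pos": TCP position; "orientation": TCP orientation; "contact_force": force on the tool from outside, world axes, zero at the start; "moment": the same for the moment, N m; "grip_width": finger opening in m; "gripper_force": force on a finger pad.
Only numpy, scipy, OpenCV 4.12 (cv2) and the standard library are available. Lean on these libraries where they do the work, as an engineer would, in place of code of your own. Each camera call takes 0.05 s, during which the arm holds its last target. There are 200 camera calls.

## Task

A yoghurt cup has fallen over beside the check scale. Stand it upright, base down, on the scale's steel plate (set it down, do not drop it) with its whole base on the plate, and let go; then start the weighing: turn the black spring-return selector on the sloping control box clockwise all the way to its stop, keep it there for a moment, and release it so that it springs back. Leave the cup standing there and do not disturb the other things on the table.

Things in the scene. Friction and masses are not known exactly. Their poses are not given: they have to be found in the camera images.
- cup: The fallen yoghurt cup, the only one lying on its side. White plastic, green band, foil lid; 72 mm high, 52 mm diameter at the base widening to 59 mm at the lid; closed, 100 to 190 g, centre of mass near mid-height. Origin: centre of its base; z axis from base to lid (up when it stands). At the start the lid points away from the robot, within about 1.3 rad either way.
- scale: Low check scale, fixed: dark grey body 166 x 166 mm, 34 mm high, under a square steel plate 150 x 150 mm, plate top 42 mm above the table; a low white display (to 26 mm high) stands 20 mm out of its front edge. Stands in the middle or to the right. Origin: under its centre on the table, x axis pointing to its back.
- scale_plate (a point): Centre of the top face of the scale's square steel plate (150 x 150 mm, flat, no rim), z up, x and y along its edges.
- console: Control box on a bracket, fixed, on the left, facing the middle of the table. Aluminium, 150 mm (along the slope) x 190 x 60 mm; its grey face slopes 35 degrees down to its front, front edge 63 mm, back edge 150 mm above the table. On it: the selector (right half), a red stop button 32 mm high 102 mm left of it. Origin: under its centre; x to its back.
- selector_grip (a point): Grip point of the selector, on its turning axis, 32 mm above the face: a black bar 46 mm long, 16 wide, its top 37 mm above the face, on a collar of 50 mm diameter, 9 mm high. z: turning axis, out of the face, 35 degrees from vertical towards the box's front; x: along the bar to its white mark, at rest 0.6 rad left of straight up the slope; y: across the bar. Turns with the selector.
- selector (a joint): Angle of the selector in rad: 0 at rest, growing as it is turned clockwise (seen looking at the face), stop at 1.2. A spring (0.04 N m at rest to 0.18 N m at the stop) returns it to 0 when released.
- cup_a: yoghurt cup, white plastic with a green band and a foil lid, same size as the fallen one, standing upright on the table: a bystander. Origin: centre of its base.
- cup_b: yoghurt cup, white plastic with a green band and a foil lid, same size as the fallen one, standing upright on the table: a bystander. Origin: centre of its base.
- cup_c: yoghurt cup, white plastic with a green band and a foil lid, same size as the fallen one, standing upright on the table: a bystander. Origin: centre of its base.
- scraper: Spatula-like scraper lying on the table, about 250 mm long: a bystander. Origin: underside.
- lids: Stack of foil lids, 62 mm diameter, 22 mm high: a bystander. Origin: centre of its underside.
- label_roll: Roll of paper labels, 96 mm diameter, 40 mm high, lying flat at the back: a bystander. Origin: centre of its underside.
- spray: White plastic bottle, 64 mm diameter, 150 mm high, standing at the back: a bystander. Origin: centre of its base.
There are look-alikes about, which are no part of the job. What is shaped like the cup but blue or red is not meant. Leave any blue look-alike of the scale alone.

How it is judged:
By the outcome, as a careful person would: the job done as asked, in the order asked, and still so for the second after the job is handed in, with the robot touching nothing.
It also fails if it takes over 64 s, if anything falls off the work surface, if the arm or the gripper's body presses on something with over 40 N, if the wrist force passes 120 N, or if a joint passes its speed limit or range.

## Working session

There is one attempt and no reset: what is moved stays moved. The work goes in short steps, Python scripts to look and compute and a tool call to move; the robot and the scene stay as the last step left them, time stands still between calls to the robot, and variables do not carry over. Pictures are saved under pics/ and viewed, at most 11 in all, crops included, and the job is handed in when it is done.

Besides the shell and the picture viewer there is one more tool, called as name([rows], argument=value, ...), one row to a line, values as JSON. arm_command: Moves the arm, as the interface text tells. Its arguments: {"type":"object","properties":{"plan":{"type":"array","items":{"type":"object","properties":{"claw":{"type":"number"},"tx":{"type":"number"},"ty":{"type":"number"},"tz":{"type":"number"},"ax":{"type":"number"},"ay":{"type":"number"},"az":{"type":"number"}}}},"squeeze":{"type":"number"}},"required":["plan"]}

```bash
ls; mkdir -p pics
cat > h.py <<'E'
import numpy as np, cv2
from scipy.spatial.transform import Rotation as R
from bench import r
np.set_printoptions(precision=4,suppress=True)
def campose(name,o=None):
    m=r.camera_model(name)
    if name=='wrist':
        o=o or r.get_obs(); T=np.eye(4); T[:3,:3]=R.from_rotvec(o['orientation']).as_matrix(); T[:3,3]=o['tcp_pos']
        return T@np.array(m['tool_from_camera']),m
    q=np.array(m['orientation']); T=np.eye(4)
    T[:3,:3]=q if q.shape==(3,3) else R.from_rotvec(q).as_matrix() if q.size==3 else R.from_quat(q).as_matrix()
    T[:3,3]=m['position']; return T,m
def pix(T,m,P):
    c=np.linalg.inv(T)@np.append(P,1); x,y=c[0]/-c[2],-c[1]/-c[2]; s=1+m['k1']*(x*x+y*y)
    return np.array([m['fx']*x*s+m['cx'],m['fy']*y*s+m['cy']])
def ray(T,m,u,v,z):
    xd,yd=(u-m['cx'])/m['fx'],(v-m['cy'])/m['fy']; x,y=xd,yd
    for _ in range(20):
        s=1+m['k1']*(x*x+y*y); x,y=xd/s,yd/s
    d=T[:3,:3]@np.array([x,-y,-1]); return T[:3,3]+d*(z-T[2,3])/d[2]
def save(name,f):
    o=r.get_obs(); im=r.grab_frame(name); cv2.imwrite('pics/'+f,cv2.cvtColor(im,cv2.COLOR_RGB2BGR)); return im,campose(name,o)
def look(fn,t,cam,T,m):
    for d in getattr(r,fn)(t,cam):
        w=(T@np.append(d['location'],1))[:3]; print(fn,t,cam,round(d['confidence'],2),w,pix(T,m,w).round())
E
python3 - <<'E'
from h import *
print(r.camera_model('scene'),r.camera_model('wrist'))
for c in ['scene','top']:
    im,(T,m)=save(c,c+'1.png')
    for t in ['cup','scale','scale_plate','console','selector_grip']: look('tip_of',t,c,T,m)
    look('boxes_of','cup',c,T,m)
E
```

```text
pics
{'fx': 498.81162038527043, 'fy': 498.81162038527043, 'cx': 316.93914336702636, 'cy': 242.93976341843498, 'k1': -0.07125950661213232, 'position': array([1.1302, 0.5732, 0.8876]), 'orientation': array([0.4162, 1.0048, 2.1641])} {'fx': 343.8864350677889, 'fy': 343.8864350677889, 'cx': 320.2103994821563, 'cy': 236.79243394658528, 'k1': -0.038921737626489865, 'tool_from_camera': array([[-0.0012,  0.9572,  0.2895,  0.0728],
       [ 1.    ,  0.0014, -0.0008,  0.0008],
       [-0.0011,  0.2895, -0.9572,  0.0314],
       [ 0.    ,  0.    ,  0.    ,  1.    ]])}
tip_of cup scene 0.96 [0.3482 0.1308 0.0229] [413. 283.]
tip_of cup scene 0.94 [ 0.4065 -0.4108 -0.002 ] [253. 209.]
tip_of cup scene 0.71 [ 0.7235 -0.0515 -0.0007] [248. 334.]
tip_of cup scene 0.64 [ 0.4028 -0.0186  0.0245] [353. 264.]
tip_of cup scene 0.59 [0.5086 0.0216 0.0245] [336. 294.]
tip_of cup scene 0.59 [0.7154 0.0557 0.0013] [282. 359.]
tip_of scale scene 0.86 [ 0.1808 -0.3292 -0.0007] [325. 189.]
tip_of scale scene 0.6 [ 0.4984 -0.2525 -0.0034] [265. 248.]
tip_of scale_plate scene 0.78 [ 0.4984 -0.2467  0.0386] [265. 
[... 1178 characters left out ...]
.66 [ 0.1791 -0.3336  0.0425] [434. 361.]
tip_of console top 0.83 [ 0.5218  0.3195 -0.0006] [183. 234.]
tip_of selector_grip top 0.82 [0.5822 0.3448 0.1232] [157. 205.]
tip_of selector_grip top 0.25 [ 0.7456 -0.2412 -0.0006] [389. 146.]
boxes_of cup top 0.91 [0.5398 0.0317 0.0481] [287. 222.]
boxes_of cup top 0.87 [ 0.4089 -0.4068  0.0718] [463. 269.]
boxes_of cup top 0.81 [0.3267 0.1588 0.0524] [238. 307.]
boxes_of cup top 0.8 [ 0.7232 -0.0564  0.0744] [320. 148.]
boxes_of cup top 0.64 [ 0.3679 -0.1513  0.0274] [360. 288.]
boxes_of cup top 0.61 [0.3995 0.0132 0.0523] [295. 277.]
boxes_of cup top 0.59 [0.7103 0.0519 0.0698] [277. 155.]
boxes_of cup top 0.55 [0.5722 0.3417 0.1199] [159. 209.]
```

```bash
cd pics; python3 -c "
import cv2,numpy as np
a=cv2.imread('scene1.png')[130:460,180:600]; b=cv2.imread('top1.png')[120:380,120:500]
cv2.imwrite('a.png',cv2.resize(a,(760,597)));cv2.imwrite('b.png',cv2.resize(b,(800,547)))"
```

```text
(no output)
```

View pics/a.png

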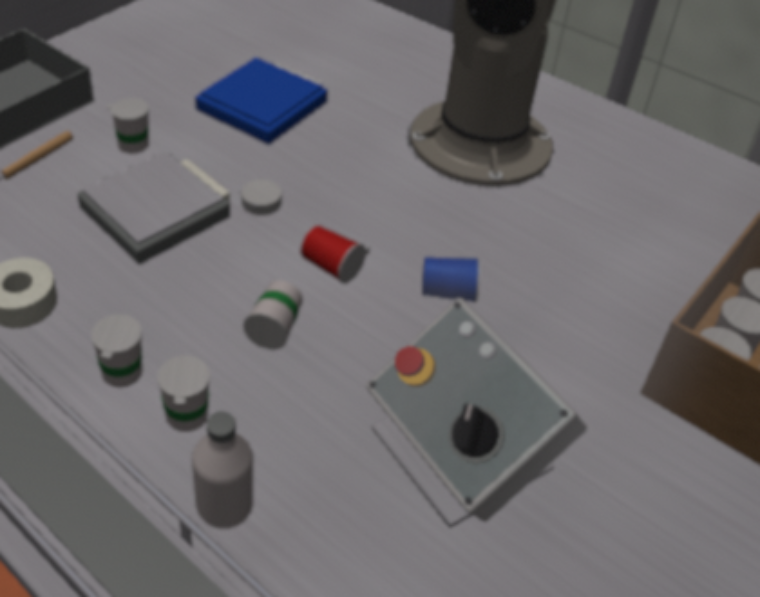

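View pics/b.png

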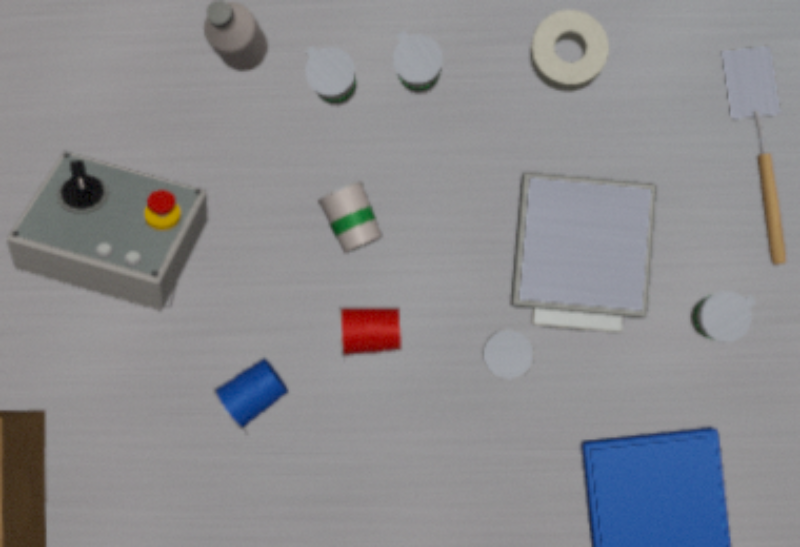

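Candidates for the cup, with pixels in the top picture:
- White fallen cup with green band: (287,222). I choose this one.
- Red fallen: (295,277).
- Blue fallen: (238,307).
- Upright white cups: (277,155), (320,150) and (463,270).

The scale is the grey one at (395,237), not the blue one at (432,358). The console's high back is on the robot side, with the selector at (158,207).

```bash
cat >> h.py <<'E'
from scipy.linalg import logm,expm
def pose(o=None):
    o=o or r.get_obs(); T=np.eye(4); T[:3,:3]=R.from_rotvec(o['orientation']).as_matrix(); T[:3,3]=o['tcp_pos']; return T
def tgt(z,x,g,d=.155):
    "pose with tool z, tool x (approx), grasp point g"
    z=np.array(z,float); z/=np.linalg.norm(z); x=np.array(x,float); x-=z*(x@z); x/=np.linalg.norm(x)
    T=np.eye(4); T[:3,:3]=np.c_[x,np.cross(z,x),z]; T[:3,3]=np.array(g)-d*z; return T
def rows(T1,n,T0=None):
    D=np.linalg.inv(pose() if T0 is None else T0)@T1
    S=np.real(expm(logm(D)/n)); print(n,'rows t',(S[:3,3]).round(4),'a',np.degrees(R.from_matrix(S[:3,:3]).as_rotvec()).round(2), 'total turn',np.degrees(R.from_matrix(D[:3,:3]).magnitude()).round(1))
E
python3 - <<'E'
from h import *
o=r.get_obs(); T=pose(o); print(o['clock'],o['joints'],T,o['contact_force'],o['moment'],o['grip_width'])
im=cv2.imread('pics/top1.png'); cv2.imwrite('pics/crop.png',cv2.resize(im[180:270,240:350],None,fx=6,fy=6,interpolation=cv2.INTER_CUBIC))
rows(tgt([0,0,-1],[-np.cos(.37),-np.sin(.37),0],[.46,.0,.23]),20)
E
```

```text
0.7 [ 1.2349  0.477   0.0224  1.5554 -0.0115  1.1093 -0.0831] [[ 0.9742  0.2258  0.      0.1524]
 [ 0.2258 -0.9742 -0.0001 -0.6576]
 [ 0.      0.0001 -1.      0.4047]
 [ 0.      0.      0.      1.    ]] [0.0568 0.4724 0.216 ] [ 0.0265  0.038  -0.0296] 0.08541544696136755
20 rows t [-0.0375 -0.0395  0.001 ] a [ 0.   -0.    8.59] total turn 171.8
```

View pics/crop.png

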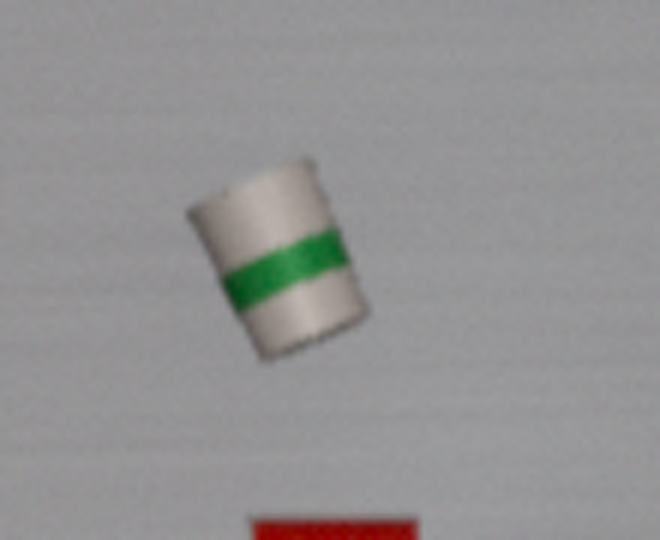

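The crop shows the white cup with the green band lying on its side. The narrow base is at the lower right, top pixel (292,236), and the wider lid is at the upper left, (282,211). This is the right one. I start moving by swinging round the base.

Run:
```python
from h import *
T0=pose(); A=np.eye(4); A[:3,:3]=R.from_rotvec([0,0,np.radians(71)]).as_matrix()
T1=A@T0; rows(T1,20,T0); print(T1)
T,m=campose('top')
b=ray(T,m,292.5,236,.027); l=ray(T,m,282,211,.03); print(b,l,np.arctan2(*(l-b)[1::-1]))
for n in (15,18): rows(tgt([0,0,-1],[-np.cos(.37),-np.sin(.37),0],[.48,.03,.22]),n,T1)
```

```text
20 rows t [ 0.0418 -0.0013 -0.    ] a [ 0.    0.   -3.55] total turn 71.0
[[ 0.1037  0.9946  0.0001  0.6714]
 [ 0.9946 -0.1037 -0.     -0.07  ]
 [ 0.      0.0001 -1.      0.4047]
 [ 0.      0.      0.      1.    ]]
[0.5057 0.0199 0.027 ] [0.5715 0.046  0.03  ] 0.3785368473891666
15 rows t [ 0.0167 -0.0041  0.002 ] a [ 0.    0.   -7.81] total turn 117.2
18 rows t [ 0.014  -0.0032  0.0017] a [ 0.    0.   -6.51] total turn 117.2
```

arm_command([
  {"tx":0.041,"ty":-0.0013,"az":-3.5,"claw":0},
  {"tx":0.041,"ty":-0.0013,"az":-3.5,"claw":0},
  {"tx":0.041,"ty":-0.0013,"az":-3.5,"claw":0},
  {"tx":0.041,"ty":-0.0013,"az":-3.5,"claw":0},
  {"tx":0.041,"ty":-0.0013,"az":-3.5,"claw":0},
  {"tx":0.041,"ty":-0.0013,"az":-3.5,"claw":0},
  {"tx":0.041,"ty":-0.0013,"az":-3.5,"claw":0},
  {"tx":0.041,"ty":-0.0013,"az":-3.5,"claw":0},
  {"tx":0.041,"ty":-0.0013,"az":-3.5,"claw":0},
  {"tx":0.041,"ty":-0.0013,"az":-3.5,"claw":0},
])

```text
invalid input at $.plan[0]: expected keys claw, tx, ty, tz, ax, ay, az
```

arm_command([
  {"tx":0.041,"ty":-0.0013,"az":-3.5,"claw":0},
  {"tx":0.041,"ty":-0.0013,"az":-3.5,"claw":0},
  {"tx":0.041,"ty":-0.0013,"az":-3.5,"claw":0},
  {"tx":0.041,"ty":-0.0013,"az":-3.5,"claw":0},
  {"tx":0.041,"ty":-0.0013,"az":-3.5,"claw":0},
  {"tx":0.041,"ty":-0.0013,"az":-3.5,"claw":0},
  {"tx":0.041,"ty":-0.0013,"az":-3.5,"claw":0},
  {"tx":0.041,"ty":-0.0013,"az":-3.5,"claw":0},
  {"tx":0.041,"ty":-0.0013,"az":-3.5,"claw":0},
  {"tx":0.041,"ty":-0.0013,"az":-3.5,"claw":0},
])

```text
invalid input at $.plan[0]: expected keys claw, tx, ty, tz, ax, ay, az
```

arm_command([
  {"tx":0.012,"ty":-0.003,"az":-6.5},
  {"tx":0.012,"ty":-0.003,"az":-6.5},
  {"tx":0.012,"ty":-0.003,"az":-6.5},
  {"tx":0.012,"ty":-0.003,"az":-6.5},
  {"tx":0.012,"ty":-0.003,"az":-6.5},
  {"tx":0.012,"ty":-0.003,"az":-6.5},
  {"tx":0.012,"ty":-0.003,"az":-6.5},
  {"tx":0.012,"ty":-0.003,"az":-6.5},
  {"tx":0.012,"ty":-0.003,"az":-6.5},
  {"tx":0.012,"ty":-0.003,"az":-6.5},
])

```text
invalid input at $.plan[0]: expected keys claw, tx, ty, tz, ax, ay, az
```

Run:
```python
from h import *
o=r.get_obs(); print(o['clock'],o['joints'],pose(o))
rows(tgt([0,0,-1],[-np.cos(.37),-np.sin(.37),0],[.49,.02,.22]),9)
```

```text
0.7 [ 1.2349  0.477   0.0224  1.5554 -0.0115  1.1093 -0.0831] [[ 0.9742  0.2258  0.      0.1524]
 [ 0.2258 -0.9742 -0.0001 -0.6576]
 [ 0.      0.0001 -1.      0.4047]
 [ 0.      0.      0.      1.    ]]
9 rows t [-0.0755 -0.1007  0.0033] a [ 0.   -0.   19.09] total turn 171.8
```

All keys are needed in each row.

arm_command([
  {"claw":0,"tx":0.041,"ty":-0.0013,"tz":0,"ax":0,"ay":0,"az":-3.5},
  {"claw":0,"tx":0.041,"ty":-0.0013,"tz":0,"ax":0,"ay":0,"az":-3.5},
  {"claw":0,"tx":0.041,"ty":-0.0013,"tz":0,"ax":0,"ay":0,"az":-3.5},
  {"claw":0,"tx":0.041,"ty":-0.0013,"tz":0,"ax":0,"ay":0,"az":-3.5},
  {"claw":0,"tx":0.041,"ty":-0.0013,"tz":0,"ax":0,"ay":0,"az":-3.5},
  {"claw":0,"tx":0.041,"ty":-0.0013,"tz":0,"ax":0,"ay":0,"az":-3.5},
  {"claw":0,"tx":0.041,"ty":-0.0013,"tz":0,"ax":0,"ay":0,"az":-3.5},
  {"claw":0,"tx":0.041,"ty":-0.0013,"tz":0,"ax":0,"ay":0,"az":-3.5},
  {"claw":0,"tx":0.041,"ty":-0.0013,"tz":0,"ax":0,"ay":0,"az":-3.5},
  {"claw":0,"tx":0.041,"ty":-0.0013,"tz":0,"ax":0,"ay":0,"az":-3.5},
])

```text
clock: 1.53
tcp_pos: [0.5015, -0.4506, 0.4048]
orientation: [2.867, 1.283, 0.0]
contact_force: [0.9, -0.3, 0.8]
grip_width: 0.0854
gripper_force: 0.0
```

arm_command([
  {"claw":0,"tx":0.041,"ty":-0.0013,"tz":0,"ax":0,"ay":0,"az":-3.5},
  {"claw":0,"tx":0.041,"ty":-0.0013,"tz":0,"ax":0,"ay":0,"az":-3.5},
  {"claw":0,"tx":0.041,"ty":-0.0013,"tz":0,"ax":0,"ay":0,"az":-3.5},
  {"claw":0,"tx":0.041,"ty":-0.0013,"tz":0,"ax":0,"ay":0,"az":-3.5},
  {"claw":0,"tx":0.041,"ty":-0.0013,"tz":0,"ax":0,"ay":0,"az":-3.5},
  {"claw":0,"tx":0.041,"ty":-0.0013,"tz":0,"ax":0,"ay":0,"az":-3.5},
  {"claw":0,"tx":0.041,"ty":-0.0013,"tz":0,"ax":0,"ay":0,"az":-3.5},
  {"claw":0,"tx":0.041,"ty":-0.0013,"tz":0,"ax":0,"ay":0,"az":-3.5},
  {"claw":0,"tx":0.041,"ty":-0.0013,"tz":0,"ax":0,"ay":0,"az":-3.5},
  {"claw":0,"tx":0.041,"ty":-0.0013,"tz":0,"ax":0,"ay":0,"az":-3.5},
])

```text
clock: 2.37
tcp_pos: [0.6673, -0.0822, 0.4048]
orientation: [2.349, 2.086, 0.001]
contact_force: [1.1, -0.1, -0.2]
grip_width: 0.0855
gripper_force: 0.0
```

arm_command([
  {"claw":0,"tx":0.012,"ty":-0.003,"tz":0,"ax":0,"ay":0,"az":-6.5},
  {"claw":0,"tx":0.012,"ty":-0.003,"tz":0,"ax":0,"ay":0,"az":-6.5},
  {"claw":0,"tx":0.012,"ty":-0.003,"tz":0,"ax":0,"ay":0,"az":-6.5},
  {"claw":0,"tx":0.012,"ty":-0.003,"tz":0,"ax":0,"ay":0,"az":-6.5},
  {"claw":0,"tx":0.012,"ty":-0.003,"tz":0,"ax":0,"ay":0,"az":-6.5},
  {"claw":0,"tx":0.012,"ty":-0.003,"tz":0,"ax":0,"ay":0,"az":-6.5},
  {"claw":0,"tx":0.012,"ty":-0.003,"tz":0,"ax":0,"ay":0,"az":-6.5},
  {"claw":0,"tx":0.012,"ty":-0.003,"tz":0,"ax":0,"ay":0,"az":-6.5},
  {"claw":0,"tx":0.012,"ty":-0.003,"tz":0,"ax":0,"ay":0,"az":-6.5},
  {"claw":0,"tx":0.012,"ty":-0.003,"tz":0,"ax":0,"ay":0,"az":-6.5},
])

```text
clock: 3.2
tcp_pos: [0.5969, 0.011, 0.4048]
orientation: [0.856, 3.023, 0.0]
contact_force: [0.7, 0.1, 0.6]
grip_width: 0.0856
gripper_force: 0.0
```

Run:
```python
from h import *
o=r.get_obs(); print(o['clock'],o['joints'],pose(o))
rows(tgt([0,0,-1],[-np.cos(.37),-np.sin(.37),0],[.49,.02,.22]),9)
```

```text
3.2 [ 0.4109  0.4371 -0.7049  1.7116  0.3116  1.1078  0.6306] [[-0.8516  0.5241  0.0003  0.5969]
 [ 0.5241  0.8516  0.      0.011 ]
 [-0.0002  0.0002 -1.      0.4048]
 [ 0.      0.      0.      1.    ]]
9 rows t [ 0.0123 -0.0007  0.0033] a [ 0.    0.   -5.87] total turn 52.8
```

arm_command([
  {"claw":0,"tx":0.012,"ty":-0.001,"tz":0.003,"ax":0,"ay":0,"az":-5.9},
  {"claw":0,"tx":0.012,"ty":-0.001,"tz":0.003,"ax":0,"ay":0,"az":-5.9},
  {"claw":0,"tx":0.012,"ty":-0.001,"tz":0.003,"ax":0,"ay":0,"az":-5.9},
  {"claw":0,"tx":0.012,"ty":-0.001,"tz":0.003,"ax":0,"ay":0,"az":-5.9},
  {"claw":0,"tx":0.012,"ty":-0.001,"tz":0.003,"ax":0,"ay":0,"az":-5.9},
  {"claw":0,"tx":0.012,"ty":-0.001,"tz":0.003,"ax":0,"ay":0,"az":-5.9},
  {"claw":0,"tx":0.012,"ty":-0.001,"tz":0.003,"ax":0,"ay":0,"az":-5.9},
  {"claw":0,"tx":0.012,"ty":-0.001,"tz":0.003,"ax":0,"ay":0,"az":-5.9},
  {"claw":0,"tx":0.012,"ty":-0.001,"tz":0.003,"ax":0,"ay":0,"az":-5.9},
  {"claw":0,"tx":0,"ty":0,"tz":0,"ax":0,"ay":0,"az":0},
])

```text
clock: 4.03
tcp_pos: [0.4912, 0.0161, 0.3769]
orientation: [0.58, -3.085, 0.002]
contact_force: [-0.6, -0.1, 0.3]
grip_width: 0.0856
gripper_force: 0.0
```

Run:
```python
from h import *
o=r.get_obs(); print(o['clock'],o['joints'],pose(o))
im,(T,m)=save('wrist','w1.png')
look('tip_of','cup','wrist',T,m); look('boxes_of','cup','wrist',T,m)
```

```text
4.0333 [ 0.6431  0.3495 -0.9574  1.9658  0.3405  0.9992  1.468 ] [[-0.9316 -0.3635 -0.0025  0.4912]
 [-0.3635  0.9316 -0.0017  0.0161]
 [ 0.0029 -0.0006 -1.      0.3769]
 [ 0.      0.      0.      1.    ]]
tip_of cup wrist 0.89 [0.3476 0.1305 0.0231] [498. 115.]
tip_of cup wrist 0.85 [ 0.7254 -0.0553 -0.0012] [195. 367.]
tip_of cup wrist 0.85 [ 0.3996 -0.022   0.0211] [319. 106.]
tip_of cup wrist 0.64 [0.5067 0.0182 0.0258] [318. 231.]
tip_of cup wrist 0.58 [ 0.7102  0.0547 -0.0017] [286. 385.]
boxes_of cup wrist 0.92 [0.331  0.1528 0.0488] [547. 105.]
boxes_of cup wrist 0.82 [0.5325 0.0287 0.0534] [318. 269.]
boxes_of cup wrist 0.79 [0.6866 0.0493 0.0254] [286. 385.]
boxes_of cup wrist 0.68 [ 0.7051 -0.034   0.0206] [211. 372.]
boxes_of cup wrist 0.6 [0.3995 0.0163 0.0487] [362. 121.]
boxes_of cup wrist 0.4 [ 0.4781 -0.2216  0.0379] [ 70. 108.]
```

View pics/w1.png

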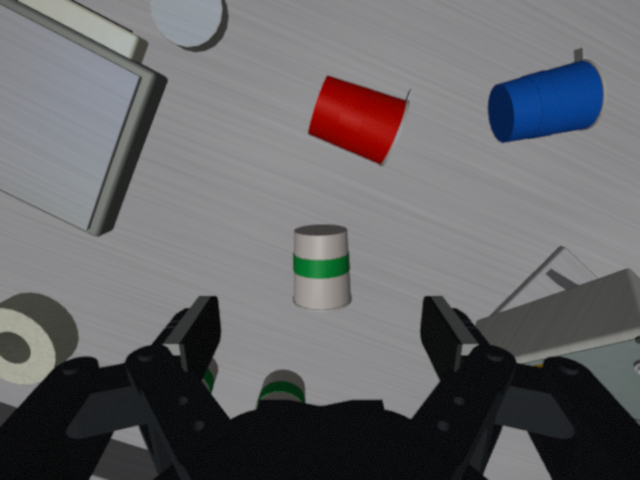

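The wrist view shows the white and green cup at (320,268). Its base is towards the robot at (320,231), and its axis is in line with the tool. I go to a 45° tilted pregrasp on the lid side, so that a later half-turn of the tool stands the cup up.

```bash
cat > g.py <<'E'
from h import *
def tilt(az,ph,g,d=.151,s=1):
    "tool tilted ph from vertical, hand towards azimuth az; s=+1 camera up, -1 camera down"
    a=np.array([np.cos(az),np.sin(az),0]); u=np.array([0,0,1.])
    z=-np.cos(ph)*u-np.sin(ph)*a; return tgt(z,s*(np.sin(ph)*u-np.cos(ph)*a),g,d)
G=np.array([.544,.033,.028]); PH=np.radians(45)
E
python3 - <<'E'
from g import *
T1=tilt(.372,PH,G,.151+.09); print(T1[:3,3]); rows(T1,9); rows(tilt(.372,PH,G),10,T1)
E
```

```text
[0.7028 0.0949 0.1984]
9 rows t [-0.0309 -0.0003  0.0106] a [ 0.01  5.01 -0.04] total turn 45.1
10 rows t [-0.     0.     0.009] a [-0.  0.  0.] total turn 0.0
```

arm_command([
  {"claw":0,"tx":-0.031,"ty":0,"tz":0.0106,"ax":0,"ay":5,"az":0},
  {"claw":0,"tx":-0.031,"ty":0,"tz":0.0106,"ax":0,"ay":5,"az":0},
  {"claw":0,"tx":-0.031,"ty":0,"tz":0.0106,"ax":0,"ay":5,"az":0},
  {"claw":0,"tx":-0.031,"ty":0,"tz":0.0106,"ax":0,"ay":5,"az":0},
  {"claw":0,"tx":-0.031,"ty":0,"tz":0.0106,"ax":0,"ay":5,"az":0},
  {"claw":0,"tx":-0.031,"ty":0,"tz":0.0106,"ax":0,"ay":5,"az":0},
  {"claw":0,"tx":-0.031,"ty":0,"tz":0.0106,"ax":0,"ay":5,"az":0},
  {"claw":0,"tx":-0.031,"ty":0,"tz":0.0106,"ax":0,"ay":5,"az":0},
  {"claw":0,"tx":-0.031,"ty":0,"tz":0.0106,"ax":0,"ay":5,"az":0},
  {"claw":0,"tx":0,"ty":0,"tz":0,"ax":0,"ay":0,"az":0},
])

```text
clock: 5.02
tcp_pos: [0.7015, 0.0998, 0.1856]
orientation: [0.432, -2.308, 0.181]
contact_force: [-2.6, -0.7, -2.5]
grip_width: 0.0857
gripper_force: 0.0
```

Run:
```python
from g import *
o=r.get_obs(); print(o['clock'],o['joints'],pose(o))
im,(T,m)=save('wrist','w2.png')
look('tip_of','cup','wrist',T,m); look('boxes_of','cup','wrist',T,m)
rows(tilt(.372,PH,G),10)
```

```text
5.0167 [ 0.0964  1.0668 -0.6523  1.2478  0.4684  1.8173  1.3361] [[-0.6493 -0.361  -0.6694  0.7015]
 [-0.2522  0.9325 -0.2584  0.0998]
 [ 0.7176  0.001  -0.6965  0.1856]
 [ 0.      0.      0.      1.    ]]
tip_of cup wrist 0.86 [ 0.3968 -0.0228  0.0201] [316.  90.]
tip_of cup wrist 0.8 [0.3467 0.127  0.0234] [500.  94.]
tip_of cup wrist 0.7 [0.5043 0.0179 0.0272] [313. 193.]
tip_of cup wrist 0.64 [ 0.4022 -0.4113  0.0017] [ 2. 33.]
tip_of cup wrist 0.44 [ 0.3679 -0.1536  0.0017] [208.  59.]
boxes_of cup wrist 0.94 [0.3427 0.158  0.0367] [546.  87.]
boxes_of cup wrist 0.71 [ 0.3988 -0.3864  0.0228] [ 6. 17.]
boxes_of cup wrist 0.63 [0.5542 0.0345 0.0512] [307. 245.]
boxes_of cup wrist 0.57 [0.4178 0.019  0.0415] [357.  96.]
10 rows t [ 0.0001 -0.0004  0.009 ] a [ 0.01  0.01 -0.02] total turn 0.2
```

View pics/w2.png

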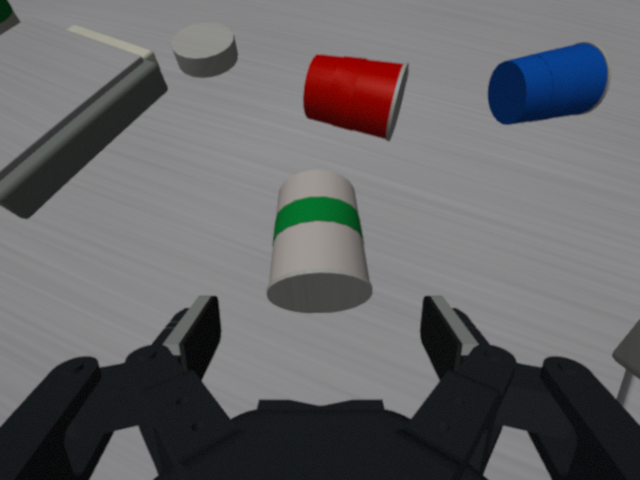

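The cup is centred between the fingers, lid end at (320,293). I advance straight along the tool axis.

arm_command([
  {"claw":0,"tx":0,"ty":0,"tz":0.01,"ax":0,"ay":0,"az":0},
  {"claw":0,"tx":0,"ty":0,"tz":0.01,"ax":0,"ay":0,"az":0},
  {"claw":0,"tx":0,"ty":0,"tz":0.01,"ax":0,"ay":0,"az":0},
  {"claw":0,"tx":0,"ty":0,"tz":0.01,"ax":0,"ay":0,"az":0},
  {"claw":0,"tx":0,"ty":0,"tz":0.01,"ax":0,"ay":0,"az":0},
  {"claw":0,"tx":0,"ty":0,"tz":0.01,"ax":0,"ay":0,"az":0},
  {"claw":0,"tx":0,"ty":0,"tz":0.01,"ax":0,"ay":0,"az":0},
  {"claw":0,"tx":0,"ty":0,"tz":0.01,"ax":0,"ay":0,"az":0},
  {"claw":0,"tx":0,"ty":0,"tz":0.01,"ax":0,"ay":0,"az":0},
  {"claw":0,"tx":0,"ty":0,"tz":0,"ax":0,"ay":0,"az":0},
])

```text
clock: 6.0
tcp_pos: [0.6406, 0.0738, 0.1317]
orientation: [0.433, -2.32, 0.18]
contact_force: [-0.1, -0.4, -0.1]
grip_width: 0.0853
gripper_force: 0.0
```

Run:
```python
from g import *
o=r.get_obs(); print(o['clock'],o['joints'],o['contact_force'])
im,(T,m)=save('wrist','w3.png'); look('tip_of','cup','wrist',T,m)
rows(tilt(.372,PH,G),1); print(pose()[:3,3]+.151*pose()[:3,2])
```

```text
6.0 [ 0.1588  1.0582 -0.6528  1.4475  0.4959  1.6473  1.2947] [-0.0866 -0.4113 -0.0847]
tip_of cup wrist 0.84 [0.5071 0.0178 0.0254] [313. 244.]
tip_of cup wrist 0.59 [0.3448 0.1279 0.0228] [573.  87.]
tip_of cup wrist 0.56 [ 0.3992 -0.0223  0.0214] [317.  82.]
1 rows t [ 0.0009 -0.0031 -0.0012] a [ 0.13 -0.04 -0.11] total turn 0.2
[0.5425 0.0361 0.0266]
```

View pics/w3.png

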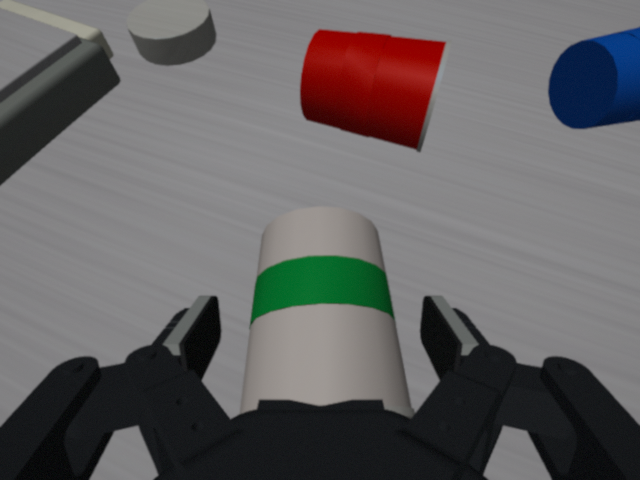

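The cup sits between the pads (edges 250 and 393, pads at 220 and 420), so I close.

arm_command([
  {"claw":1,"tx":0,"ty":0,"tz":0,"ax":0,"ay":0,"az":0},
  {"claw":1,"tx":0,"ty":0,"tz":0,"ax":0,"ay":0,"az":0},
  {"claw":1,"tx":0,"ty":0,"tz":0,"ax":0,"ay":0,"az":0},
  {"claw":1,"tx":0,"ty":0,"tz":0,"ax":0,"ay":0,"az":0},
  {"claw":1,"tx":0,"ty":0,"tz":0,"ax":0,"ay":0,"az":0},
  {"claw":1,"tx":0,"ty":0,"tz":0,"ax":0,"ay":0,"az":0},
  {"claw":1,"tx":0,"ty":0,"tz":0,"ax":0,"ay":0,"az":0},
  {"claw":1,"tx":0,"ty":0,"tz":0,"ax":0,"ay":0,"az":0},
  {"claw":1,"tx":0,"ty":0,"tz":0,"ax":0,"ay":0,"az":0},
  {"claw":1,"tx":0,"ty":0,"tz":0,"ax":0,"ay":0,"az":0},
], squeeze=30)

```text
clock: 6.93
tcp_pos: [0.6427, 0.075, 0.1342]
orientation: [0.434, -2.324, 0.179]
contact_force: [2.6, 1.6, 5.6]
grip_width: 0.0561
gripper_force: 31.9
```

```bash
cat >> g.py <<'E'
import json,os
if os.path.exists('cup.json'): c,bt=map(np.array,json.load(open('cup.json')))
def place(az,b,roll=0,ctilt=1):
    "tool pose with cup base centre at b, hand toward az, cup upright"
    a=np.array([np.cos(az),np.sin(az),0]);u=np.array([0,0,1.])
    # tool z component: frame from (c, ztool) -> (up, horizontal -a)
    zt=np.array([0,0,1.]); e=zt-c*(c@zt); e/=np.linalg.norm(e)
    Rp=np.c_[u,-a,np.cross(u,-a)]@np.c_[c,e,np.cross(c,e)].T
    T=np.eye(4);T[:3,:3]=Rp;T[:3,3]=np.array(b)-Rp@bt; return T
E
python3 - <<'E'
from g import *
T=pose(); w=np.array([np.cos(.372),np.sin(.372),.0486]); w/=np.linalg.norm(w)
c=T[:3,:3].T@w; b=np.linalg.inv(T)@[.5065,.0185,.026,1]; bt=b[:3]; print(c,bt, bt+c*.04)
c[1]=0;c/=np.linalg.norm(c); bt[1]=0
json.dump([list(c),list(bt)],open('cup.json','w'))
import importlib,g; importlib.reload(g); from g import *
T1=T.copy(); T1[2,3]+=.15; rows(T1,8)
P=place(-.46,[.4995,-.2485,.042+.08]); print(P)
# via point: half azimuth, half roll
A=P.copy(); 
from scipy.spatial.transform import Slerp
d=R.from_matrix(T1[:3,:3].T@P[:3,:3]).as_rotvec(); print('rel',np.degrees(d))
E
```

```text
[-0.6727  0.003  -0.7399] [ 0.0279 -0.0036  0.1807] [ 0.001  -0.0035  0.1511]
8 rows t [ 0.0132  0.     -0.0133] a [-0.  0.  0.] total turn 0.0
[[ 0.663  -0.4439 -0.6027  0.5899]
 [-0.3285 -0.8961  0.2986 -0.2933]
 [-0.6727  0.     -0.7399  0.2745]
 [ 0.      0.      0.      1.    ]]
rel [   3.2586  -42.4225 -139.7576]
```

arm_command([
  {"claw":1,"tx":0.006,"ty":0,"tz":-0.006,"ax":0,"ay":0,"az":0},
  {"claw":1,"tx":0.012,"ty":0,"tz":-0.012,"ax":0,"ay":0,"az":0},
  {"claw":1,"tx":0.013,"ty":0,"tz":-0.013,"ax":0,"ay":0,"az":0},
  {"claw":1,"tx":0.013,"ty":0,"tz":-0.013,"ax":0,"ay":0,"az":0},
  {"claw":1,"tx":0.013,"ty":0,"tz":-0.013,"ax":0,"ay":0,"az":0},
  {"claw":1,"tx":0.013,"ty":0,"tz":-0.013,"ax":0,"ay":0,"az":0},
  {"claw":1,"tx":0.013,"ty":0,"tz":-0.013,"ax":0,"ay":0,"az":0},
  {"claw":1,"tx":0.013,"ty":0,"tz":-0.013,"ax":0,"ay":0,"az":0},
  {"claw":1,"tx":0.01,"ty":0,"tz":-0.01,"ax":0,"ay":0,"az":0},
  {"claw":1,"tx":0,"ty":0,"tz":0,"ax":0,"ay":0,"az":3},
])

```text
clock: 7.77
tcp_pos: [0.643, 0.0752, 0.2878]
orientation: [0.374, -2.34, 0.204]
contact_force: [0.2, 0.2, -0.8]
grip_width: 0.0563
gripper_force: 32.0
```

arm_command([
  {"claw":1,"tx":0,"ty":0,"tz":0,"ax":0,"ay":0,"az":7},
  {"claw":1,"tx":0,"ty":0,"tz":0,"ax":0,"ay":0,"az":7},
  {"claw":1,"tx":0,"ty":0,"tz":0,"ax":0,"ay":0,"az":7},
  {"claw":1,"tx":0,"ty":0,"tz":0,"ax":0,"ay":0,"az":7},
  {"claw":1,"tx":0,"ty":0,"tz":0,"ax":0,"ay":0,"az":7},
  {"claw":1,"tx":0,"ty":0,"tz":0,"ax":0,"ay":0,"az":7},
  {"claw":1,"tx":0,"ty":0,"tz":0,"ax":0,"ay":0,"az":7},
  {"claw":1,"tx":0,"ty":0,"tz":0,"ax":0,"ay":0,"az":7},
  {"claw":1,"tx":0,"ty":0,"tz":0,"ax":0,"ay":0,"az":7},
  {"claw":1,"tx":0,"ty":0,"tz":0,"ax":0,"ay":0,"az":7},
])

```text
clock: 8.6
tcp_pos: [0.6422, 0.075, 0.2843]
orientation: [-1.101, -2.248, 0.761]
contact_force: [-0.7, 0.4, -0.3]
grip_width: 0.0561
gripper_force: 31.9
```

arm_command([
  {"claw":1,"tx":0,"ty":0,"tz":0,"ax":0,"ay":0,"az":7},
  {"claw":1,"tx":0,"ty":0,"tz":0,"ax":0,"ay":0,"az":7},
  {"claw":1,"tx":0,"ty":0,"tz":0,"ax":0,"ay":0,"az":7},
  {"claw":1,"tx":0,"ty":0,"tz":0,"ax":0,"ay":0,"az":7},
  {"claw":1,"tx":0,"ty":0,"tz":0,"ax":0,"ay":0,"az":7},
  {"claw":1,"tx":0,"ty":0,"tz":0,"ax":0,"ay":0,"az":7},
  {"claw":1,"tx":0,"ty":0,"tz":0,"ax":0,"ay":0,"az":7},
  {"claw":1,"tx":0,"ty":0,"tz":0,"ax":0,"ay":0,"az":7},
  {"claw":1,"tx":0,"ty":0,"tz":0,"ax":0,"ay":0,"az":7},
  {"claw":1,"tx":0,"ty":0,"tz":0,"ax":0,"ay":0,"az":7},
])

```text
clock: 9.43
tcp_pos: [0.6422, 0.0752, 0.2842]
orientation: [-2.46, -1.359, 1.153]
contact_force: [0.0, -0.1, -2.6]
grip_width: 0.0561
gripper_force: 32.0
```

Run:
```python
from g import *
o=r.get_obs(); print(o['clock'],o['joints'],o['contact_force'],o['grip_width'],pose(o))
for az in (-.46,-.2,0): P=place(az,[.4995,-.2485,.042+.08]); rows(P,15)
```

```text
9.4333 [-0.2109  0.7617 -0.039   1.4584  0.1112  1.7039 -0.8422] [ 0.0221 -0.1348 -2.6164] 0.05611053272678911 [[ 0.3134  0.6832 -0.6595  0.6422]
 [ 0.7621 -0.5953 -0.2545  0.0752]
 [-0.5665 -0.4229 -0.7073  0.2842]
 [ 0.      0.      0.      1.    ]]
15 rows t [-0.0106  0.0245  0.0027] a [2.12 0.89 4.67] total turn 78.1
15 rows t [-0.0112  0.0212  0.0042] a [1.42 0.66 3.99] total turn 64.3
15 rows t [-0.0116  0.0186  0.0053] a [0.89 0.49 3.45] total turn 54.0
```

arm_command([
  {"claw":1,"tx":-0.0112,"ty":0.0212,"tz":0.0042,"ax":1.42,"ay":0.66,"az":4},
  {"claw":1,"tx":-0.0112,"ty":0.0212,"tz":0.0042,"ax":1.42,"ay":0.66,"az":4},
  {"claw":1,"tx":-0.0112,"ty":0.0212,"tz":0.0042,"ax":1.42,"ay":0.66,"az":4},
  {"claw":1,"tx":-0.0112,"ty":0.0212,"tz":0.0042,"ax":1.42,"ay":0.66,"az":4},
  {"claw":1,"tx":-0.0112,"ty":0.0212,"tz":0.0042,"ax":1.42,"ay":0.66,"az":4},
  {"claw":1,"tx":-0.0112,"ty":0.0212,"tz":0.0042,"ax":1.42,"ay":0.66,"az":4},
  {"claw":1,"tx":-0.0112,"ty":0.0212,"tz":0.0042,"ax":1.42,"ay":0.66,"az":4},
  {"claw":1,"tx":-0.0112,"ty":0.0212,"tz":0.0042,"ax":1.42,"ay":0.66,"az":4},
  {"claw":1,"tx":-0.0112,"ty":0.0212,"tz":0.0042,"ax":1.42,"ay":0.66,"az":4},
  {"claw":1,"tx":-0.0112,"ty":0.0212,"tz":0.0042,"ax":1.42,"ay":0.66,"az":4},
])

```text
clock: 10.27
tcp_pos: [0.6536, -0.1623, 0.2603]
orientation: [-2.812, -0.282, 1.16]
contact_force: [0.5, -0.2, -1.2]
grip_width: 0.0562
gripper_force: 32.1
```

arm_command([
  {"claw":1,"tx":-0.0112,"ty":0.0212,"tz":0.0042,"ax":1.42,"ay":0.66,"az":4},
  {"claw":1,"tx":-0.0112,"ty":0.0212,"tz":0.0042,"ax":1.42,"ay":0.66,"az":4},
  {"claw":1,"tx":-0.0112,"ty":0.0212,"tz":0.0042,"ax":1.42,"ay":0.66,"az":4},
  {"claw":1,"tx":-0.0112,"ty":0.0212,"tz":0.0042,"ax":1.42,"ay":0.66,"az":4},
  {"claw":1,"tx":-0.0112,"ty":0.0212,"tz":0.0042,"ax":1.42,"ay":0.66,"az":4},
  {"claw":1,"tx":0,"ty":0,"tz":0,"ax":0,"ay":0,"az":0},
  {"claw":1,"tx":0,"ty":0,"tz":0,"ax":0,"ay":0,"az":0},
  {"claw":1,"tx":0,"ty":0,"tz":0,"ax":0,"ay":0,"az":0},
  {"claw":1,"tx":0,"ty":0,"tz":0,"ax":0,"ay":0,"az":0},
  {"claw":1,"tx":0,"ty":0,"tz":0,"ax":0,"ay":0,"az":0},
])

```text
clock: 11.1
tcp_pos: [0.6005, -0.2675, 0.2738]
orientation: [-2.85, 0.278, 1.105]
contact_force: [0.5, 0.6, -1.0]
grip_width: 0.0561
gripper_force: 32.1
```

Run:
```python
from g import *
o=r.get_obs(); T=pose(o); print(o['clock'],o['joints'],o['contact_force'],T)
print('base',(T@np.append(bt,1))[:3],'axis',T[:3,:3]@c)
rows(place(-.2,[.4995,-.2485,.122]),1)
for cam in ['scene','top']:
    im,(Tc,m)=save(cam,cam+'2.png'); look('tip_of','cup',cam,Tc,m)
im=cv2.imread('pics/scene2.png'); cv2.imwrite('pics/c2.png',cv2.resize(im[120:300,170:390],None,fx=3.3,fy=3.3,interpolation=cv2.INTER_CUBIC))
```

```text
11.1 [ 0.1134  0.8004  0.3157  1.4606 -0.0728  1.6392 -1.3195] [ 0.5232  0.6297 -1.0096] [[ 0.7246 -0.194  -0.6613  0.6005]
 [-0.1424 -0.981   0.1317 -0.2675]
 [-0.6743 -0.0013 -0.7384  0.2738]
 [ 0.      0.      0.      1.    ]]
base [ 0.5012 -0.2477  0.1216] axis [ 0.0019 -0.0017  1.    ]
1 rows t [-0.0018  0.0014  0.0008] a [0.13 0.13 0.25] total turn 0.3
tip_of cup scene 0.71 [ 0.712   0.0552 -0.0029] [283. 359.]
tip_of cup scene 0.69 [ 0.7241 -0.0518 -0.0003] [248. 334.]
tip_of cup scene 0.67 [ 0.5051 -0.2467  0.1208] [261. 214.]
tip_of cup scene 0.62 [ 0.4057 -0.4108 -0.0009] [253. 209.]
tip_of cup scene 0.6 [ 0.4024 -0.0224  0.0244] [352. 263.]
tip_of cup scene 0.59 [0.3459 0.1306 0.0232] [413. 282.]
tip_of cup scene 0.31 [ 0.7638  0.1721 -0.0007] [304. 407.]
tip_of cup top 0.96 [ 0.73   -0.0537 -0.0007] [319. 153.]
tip_of cup top 0.94 [ 0.7153  0.0548 -0.0048] [279. 160.]
tip_of cup top 0.75 [0.3492 0.1322 0.0259] [250. 297.]
tip_of cup top 0.67 [ 0.4081 -0.4128  0.0016] [458. 270.]
tip_of cup top 0.51 [0.5844 0.3481 0.126 ] [156. 204.]
```

View pics/c2.png

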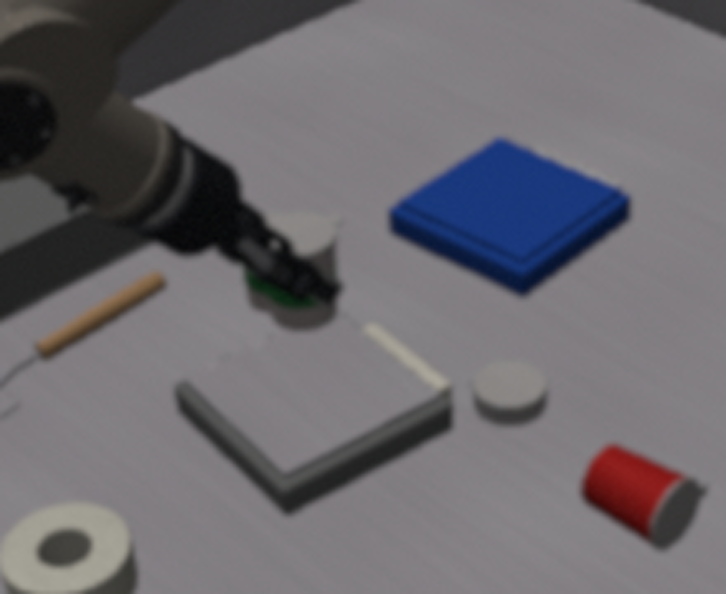

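The cup hangs upright over the plate, at crop pixel (303,270), with the base about 80 mm above it. I lower it straight down.

arm_command([
  {"claw":1,"tx":0.0047,"ty":0,"tz":0.0052,"ax":0,"ay":0,"az":0},
  {"claw":1,"tx":0.0047,"ty":0,"tz":0.0052,"ax":0,"ay":0,"az":0},
  {"claw":1,"tx":0.0047,"ty":0,"tz":0.0052,"ax":0,"ay":0,"az":0},
  {"claw":1,"tx":0.0047,"ty":0,"tz":0.0052,"ax":0,"ay":0,"az":0},
  {"claw":1,"tx":0.0047,"ty":0,"tz":0.0052,"ax":0,"ay":0,"az":0},
  {"claw":1,"tx":0.0047,"ty":0,"tz":0.0052,"ax":0,"ay":0,"az":0},
  {"claw":1,"tx":0.0047,"ty":0,"tz":0.0052,"ax":0,"ay":0,"az":0},
  {"claw":1,"tx":0.0047,"ty":0,"tz":0.0052,"ax":0,"ay":0,"az":0},
  {"claw":1,"tx":0.0047,"ty":0,"tz":0.0052,"ax":0,"ay":0,"az":0},
  {"claw":1,"tx":0.0047,"ty":0,"tz":0.0052,"ax":0,"ay":0,"az":0},
])

```text
clock: 12.13
tcp_pos: [0.5993, -0.269, 0.2032]
orientation: [-2.85, 0.283, 1.106]
contact_force: [-0.4, 0.4, -0.3]
grip_width: 0.0563
gripper_force: 32.1
```

arm_command([
  {"claw":1,"tx":0.0007,"ty":0,"tz":0.0007,"ax":0,"ay":0,"az":0},
  {"claw":1,"tx":0.0007,"ty":0,"tz":0.0007,"ax":0,"ay":0,"az":0},
  {"claw":1,"tx":0.0007,"ty":0,"tz":0.0007,"ax":0,"ay":0,"az":0},
  {"claw":1,"tx":0.0007,"ty":0,"tz":0.0007,"ax":0,"ay":0,"az":0},
  {"claw":1,"tx":0.0007,"ty":0,"tz":0.0007,"ax":0,"ay":0,"az":0},
  {"claw":1,"tx":0.0007,"ty":0,"tz":0.0007,"ax":0,"ay":0,"az":0},
  {"claw":1,"tx":0,"ty":0,"tz":0,"ax":0,"ay":0,"az":0},
  {"claw":1,"tx":0,"ty":0,"tz":0,"ax":0,"ay":0,"az":0},
  {"claw":1,"tx":0,"ty":0,"tz":0,"ax":0,"ay":0,"az":0},
  {"claw":1,"tx":0,"ty":0,"tz":0,"ax":0,"ay":0,"az":0},
])

```text
clock: 12.97
tcp_pos: [0.5996, -0.2692, 0.1981]
orientation: [-2.851, 0.283, 1.105]
contact_force: [0.1, -0.3, -0.5]
grip_width: 0.0562
gripper_force: 32.1
```

Run:
```python
from g import *
o=r.get_obs(); T=pose(o); print(o['clock'],o['contact_force'])
print('base',(T@np.append(bt,1))[:3],'axis',T[:3,:3]@c)
```

```text
12.9667 [ 0.0888 -0.2908 -0.4946]
base [ 0.5003 -0.2493  0.0459] axis [0.002 0.    1.   ]
```

arm_command([
  {"claw":1,"tx":0.00035,"ty":0,"tz":0.00035,"ax":0,"ay":0,"az":0},
  {"claw":1,"tx":0.00035,"ty":0,"tz":0.00035,"ax":0,"ay":0,"az":0},
  {"claw":1,"tx":0.00035,"ty":0,"tz":0.00035,"ax":0,"ay":0,"az":0},
  {"claw":1,"tx":0.00035,"ty":0,"tz":0.00035,"ax":0,"ay":0,"az":0},
  {"claw":1,"tx":0.00035,"ty":0,"tz":0.00035,"ax":0,"ay":0,"az":0},
  {"claw":1,"tx":0.00035,"ty":0,"tz":0.00035,"ax":0,"ay":0,"az":0},
  {"claw":1,"tx":0,"ty":0,"tz":0,"ax":0,"ay":0,"az":0},
  {"claw":1,"tx":0,"ty":0,"tz":0,"ax":0,"ay":0,"az":0},
  {"claw":1,"tx":0,"ty":0,"tz":0,"ax":0,"ay":0,"az":0},
  {"claw":1,"tx":0,"ty":0,"tz":0,"ax":0,"ay":0,"az":0},
])

```text
clock: 13.8
tcp_pos: [0.5997, -0.2692, 0.1958]
orientation: [-2.85, 0.283, 1.106]
contact_force: [0.2, 1.8, 6.0]
grip_width: 0.0558
gripper_force: 32.0
```

Contact is felt at 6 N, so I release gradually.

arm_command([
  {"claw":0.33,"tx":0,"ty":0,"tz":0,"ax":0,"ay":0,"az":0},
  {"claw":0.3,"tx":0,"ty":0,"tz":0,"ax":0,"ay":0,"az":0},
  {"claw":0.27,"tx":0,"ty":0,"tz":0,"ax":0,"ay":0,"az":0},
  {"claw":0.24,"tx":0,"ty":0,"tz":0,"ax":0,"ay":0,"az":0},
  {"claw":0.2,"tx":0,"ty":0,"tz":0,"ax":0,"ay":0,"az":0},
  {"claw":0.15,"tx":0,"ty":0,"tz":0,"ax":0,"ay":0,"az":0},
  {"claw":0.1,"tx":0,"ty":0,"tz":0,"ax":0,"ay":0,"az":0},
  {"claw":0.05,"tx":0,"ty":0,"tz":0,"ax":0,"ay":0,"az":0},
  {"claw":0,"tx":0,"ty":0,"tz":0,"ax":0,"ay":0,"az":0},
  {"claw":0,"tx":0,"ty":0,"tz":0,"ax":0,"ay":0,"az":0},
])

```text
clock: 14.63
tcp_pos: [0.5997, -0.2692, 0.1951]
orientation: [-2.851, 0.283, 1.106]
contact_force: [0.6, -0.1, -0.1]
grip_width: 0.0852
gripper_force: 0.0
```

Run:
```python
from g import *
o=r.get_obs(); print(o['clock'],o['contact_force'],o['grip_width'])
im,(Tc,m)=save('wrist','w4.png'); look('tip_of','cup','wrist',Tc,m)
im,(Tc,m)=save('scene','s4.png'); look('tip_of','cup','scene',Tc,m)
im=cv2.imread('pics/w4.png'); im2=cv2.imread('pics/s4.png')[120:300,170:410]; cv2.imwrite('pics/c4.png',np.hstack([cv2.resize(im,(400,300)),cv2.resize(im2,(400,300))]))
```

```text
14.6333 [ 0.572  -0.0956 -0.0611] 0.08515278645249019
tip_of cup wrist 0.92 [ 0.4998 -0.2526  0.0418] [325. 237.]
tip_of cup wrist 0.77 [ 0.3969 -0.0196  0.0202] [ 84. 302.]
tip_of cup wrist 0.66 [ 0.4037 -0.4089 -0.0005] [572. 231.]
tip_of cup scene 0.87 [ 0.4029 -0.0218  0.0242] [352. 264.]
tip_of cup scene 0.7 [ 0.4043 -0.4114 -0.0015] [254. 209.]
tip_of cup scene 0.69 [ 0.727  -0.0515 -0.    ] [247. 335.]
tip_of cup scene 0.61 [ 0.7135  0.054  -0.0005] [282. 358.]
tip_of cup scene 0.55 [ 0.5021 -0.2489  0.0422] [263. 237.]
```

View pics/c4.png

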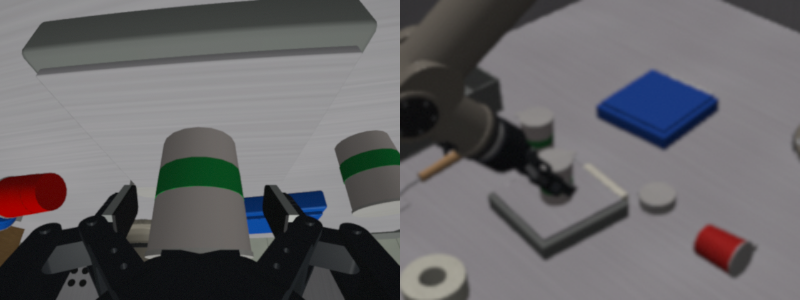

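The cup stands upright in the middle of the plate, with the open fingers at (130,200) and (280,200) clear on both sides. I retract along the tool axis and work out the console yaw from its face corners.

arm_command([
  {"claw":0,"tx":0,"ty":0.001,"tz":-0.005,"ax":0,"ay":0,"az":0},
  {"claw":0,"tx":0,"ty":0.001,"tz":-0.01,"ax":0,"ay":0,"az":0},
  {"claw":0,"tx":0,"ty":0,"tz":-0.02,"ax":0,"ay":0,"az":0},
  {"claw":0,"tx":0,"ty":0,"tz":-0.02,"ax":0,"ay":0,"az":0},
  {"claw":0,"tx":0,"ty":0,"tz":-0.02,"ax":0,"ay":0,"az":0},
  {"claw":0,"tx":0,"ty":0,"tz":-0.02,"ax":0,"ay":0,"az":0},
  {"claw":0,"tx":0,"ty":0,"tz":-0.02,"ax":0,"ay":0,"az":0},
  {"claw":0,"tx":-0.01,"ty":0,"tz":-0.02,"ax":0,"ay":0,"az":0},
  {"claw":0,"tx":-0.02,"ty":0,"tz":-0.02,"ax":0,"ay":0,"az":0},
  {"claw":0,"tx":-0.03,"ty":0,"tz":-0.02,"ax":0,"ay":0,"az":0},
])

```text
clock: 15.67
tcp_pos: [0.6725, -0.2852, 0.3643]
orientation: [-2.849, 0.281, 1.108]
contact_force: [0.7, -0.1, 0.4]
grip_width: 0.0854
gripper_force: 0.0
```

Run:
```python
from g import *
o=r.get_obs(); print(o['clock'],o['joints'],pose(o))
T,m=campose('top')
f1,f2=ray(T,m,151.8,193.6,.063),ray(T,m,217.4,210.3,.063); b2,b1=ray(T,m,193.6,250.6,.15),ray(T,m,125.7,231.6,.15)
print(f1,f2,b2,b1)
print('left dir az', [np.arctan2(*(q-p)[1::-1]) for p,q in ((f1,f2),(b1,b2))],'x dir az',[np.arctan2(*(q-p)[1::-1]) for p,q in ((f1,b1),(f2,b2))])
im,(T,m)=save('top','t5.png')
for t in ('cup','console','selector_grip'): look('tip_of',t,'top',T,m)
print(r.tip_of('selector_grip','top')[:1])
```

```text
15.6667 [ 0.129   0.8352  0.3347  1.1697 -0.0785  1.8967 -1.312 ] [[ 0.723  -0.1956 -0.6626  0.6725]
 [-0.1442 -0.9807  0.1322 -0.2852]
 [-0.6756 -0.     -0.7373  0.3643]
 [ 0.      0.      0.      1.    ]]
[0.6218 0.3827 0.063 ] [0.573  0.2087 0.063 ] [0.4652 0.2455 0.15  ] [0.5146 0.4137 0.15  ]
left dir az [np.float64(-1.8444646904446267), np.float64(-1.8561931190211376)] x dir az [np.float64(2.8597833454592463), np.float64(2.81275475083022)]
tip_of cup top 0.94 [0.3497 0.1334 0.0287] [250. 297.]
tip_of cup top 0.89 [ 0.7284 -0.0531  0.0033] [319. 154.]
tip_of cup top 0.71 [ 0.7144  0.0544 -0.0043] [280. 161.]
tip_of cup top 0.61 [ 0.4057 -0.4088  0.0019] [457. 271.]
tip_of cup top 0.45 [ 0.5045 -0.2482  0.0422] [397. 234.]
tip_of console top 0.7 [ 0.5248  0.3193 -0.0029] [183. 233.]
tip_of selector_grip top 0.62 [0.5812 0.3448 0.1276] [157. 205.]
[{'location': [-0.3916, 0.0866, -1.1716], 'confidence': 0.62}]
```

```bash
cat >> g.py <<'E'
P35=np.radians(35); SEL=np.array([.583,.3445,.1255]); YC=2.855
def roll(T,deg):
    T=T.copy(); T[:3,:3]=T[:3,:3]@R.from_rotvec([0,0,np.radians(deg)]).as_matrix(); return T
def sel(off,SEL=SEL,YC=YC,turn=0,d=.155):
    az=YC-np.pi; n=np.array([np.sin(P35)*np.cos(az),np.sin(P35)*np.sin(az),np.cos(P35)])
    return roll(tilt(az,P35,SEL+off*n,d,1),-np.degrees(.6)+turn)
E
python3 - <<'E'
from g import *
T0=pose()
A=roll(tilt(-.2,.7,[.56,-.08,.26],.155,-1),-68); B=roll(tilt(-.2,.65,[.6,.15,.27],.155,-1),-140); C=sel(.08)
rows(A,10,T0);rows(B,10,A);rows(C,11,B); print(C)
E
```

```text
10 rows t [ 0.0054 -0.0189  0.0022] a [-0.12  0.2  -6.79] total turn 67.9
10 rows t [ 0.0249  0.0025 -0.0006] a [-0.3  -0.07 -7.2 ] total turn 72.0
11 rows t [-0.0007  0.0171  0.0066] a [-0.29 -0.2  -6.39] total turn 70.5
[[-0.8081 -0.2104 -0.5502  0.7123]
 [-0.3505  0.9224  0.1621  0.3064]
 [ 0.4734  0.3239 -0.8192  0.318 ]
 [ 0.      0.      0.      1.    ]]
```

arm_command([
  {"claw":0,"tx":0.0054,"ty":-0.0189,"tz":0.0022,"ax":-0.1,"ay":0.2,"az":-6.8},
  {"claw":0,"tx":0.0054,"ty":-0.0189,"tz":0.0022,"ax":-0.1,"ay":0.2,"az":-6.8},
  {"claw":0,"tx":0.0054,"ty":-0.0189,"tz":0.0022,"ax":-0.1,"ay":0.2,"az":-6.8},
  {"claw":0,"tx":0.0054,"ty":-0.0189,"tz":0.0022,"ax":-0.1,"ay":0.2,"az":-6.8},
  {"claw":0,"tx":0.0054,"ty":-0.0189,"tz":0.0022,"ax":-0.1,"ay":0.2,"az":-6.8},
  {"claw":0,"tx":0.0054,"ty":-0.0189,"tz":0.0022,"ax":-0.1,"ay":0.2,"az":-6.8},
  {"claw":0,"tx":0.0054,"ty":-0.0189,"tz":0.0022,"ax":-0.1,"ay":0.2,"az":-6.8},
  {"claw":0,"tx":0.0054,"ty":-0.0189,"tz":0.0022,"ax":-0.1,"ay":0.2,"az":-6.8},
  {"claw":0,"tx":0.0054,"ty":-0.0189,"tz":0.0022,"ax":-0.1,"ay":0.2,"az":-6.8},
  {"claw":0,"tx":0.0054,"ty":-0.0189,"tz":0.0022,"ax":-0.1,"ay":0.2,"az":-6.8},
])

```text
clock: 16.75
tcp_pos: [0.6572, -0.0983, 0.3769]
orientation: [-2.277, -1.235, 0.73]
contact_force: [-0.5, 1.3, 0.2]
grip_width: 0.0854
gripper_force: 0.0
```

arm_command([
  {"claw":0,"tx":0.0249,"ty":0.0025,"tz":-0.0006,"ax":-0.3,"ay":0,"az":-7.1},
  {"claw":0,"tx":0.0249,"ty":0.0025,"tz":-0.0006,"ax":-0.3,"ay":0,"az":-7.1},
  {"claw":0,"tx":0.0249,"ty":0.0025,"tz":-0.0006,"ax":-0.3,"ay":0,"az":-7.1},
  {"claw":0,"tx":0.0249,"ty":0.0025,"tz":-0.0006,"ax":-0.3,"ay":0,"az":-7.1},
  {"claw":0,"tx":0.0249,"ty":0.0025,"tz":-0.0006,"ax":-0.3,"ay":0,"az":-7.1},
  {"claw":0,"tx":0.0249,"ty":0.0025,"tz":-0.0006,"ax":-0.3,"ay":0,"az":-7.1},
  {"claw":0,"tx":0.0249,"ty":0.0025,"tz":-0.0006,"ax":-0.3,"ay":0,"az":-7.1},
  {"claw":0,"tx":0.0249,"ty":0.0025,"tz":-0.0006,"ax":-0.3,"ay":0,"az":-7.1},
  {"claw":0,"tx":0.0249,"ty":0.0025,"tz":-0.0006,"ax":-0.3,"ay":0,"az":-7.1},
  {"claw":0,"tx":0.0249,"ty":0.0025,"tz":-0.0006,"ax":-0.3,"ay":0,"az":-7.1},
])

```text
clock: 17.58
tcp_pos: [0.6938, 0.1329, 0.3919]
orientation: [-1.099, -2.238, 0.198]
contact_force: [-0.4, -0.1, 0.2]
grip_width: 0.0857
gripper_force: 0.0
```

Run:
```python
from g import *
o=r.get_obs(); print(o['clock'],o['joints'],pose(o)); rows(sel(.08),11)
```

```text
17.5833 [ 0.0262  0.7541 -0.4455  1.2282 -0.0646  1.7672  0.2679] [[-0.4539  0.6613 -0.5972  0.6938]
 [ 0.7557  0.6408  0.1353  0.1329]
 [ 0.4722 -0.3899 -0.7906  0.3919]
 [ 0.      0.      0.      1.    ]]
11 rows t [-0.0005  0.0169  0.0066] a [-0.22 -0.26 -6.45] total turn 71.1
```

arm_command([
  {"claw":0,"tx":-0.0005,"ty":0.0186,"tz":0.0072,"ax":-0.2,"ay":-0.3,"az":-7.1},
  {"claw":0,"tx":-0.0005,"ty":0.0186,"tz":0.0072,"ax":-0.2,"ay":-0.3,"az":-7.1},
  {"claw":0,"tx":-0.0005,"ty":0.0186,"tz":0.0072,"ax":-0.2,"ay":-0.3,"az":-7.1},
  {"claw":0,"tx":-0.0005,"ty":0.0186,"tz":0.0072,"ax":-0.2,"ay":-0.3,"az":-7.1},
  {"claw":0,"tx":-0.0005,"ty":0.0186,"tz":0.0072,"ax":-0.2,"ay":-0.3,"az":-7.1},
  {"claw":0,"tx":-0.0005,"ty":0.0186,"tz":0.0072,"ax":-0.2,"ay":-0.3,"az":-7.1},
  {"claw":0,"tx":-0.0005,"ty":0.0186,"tz":0.0072,"ax":-0.2,"ay":-0.3,"az":-7.1},
  {"claw":0,"tx":-0.0005,"ty":0.0186,"tz":0.0072,"ax":-0.2,"ay":-0.3,"az":-7.1},
  {"claw":0,"tx":-0.0005,"ty":0.0186,"tz":0.0072,"ax":-0.2,"ay":-0.3,"az":-7.1},
  {"claw":0,"tx":-0.0005,"ty":0.0186,"tz":0.0072,"ax":-0.2,"ay":-0.3,"az":-7.1},
])

```text
clock: 18.42
tcp_pos: [0.7136, 0.3048, 0.3166]
orientation: [0.404, -2.537, -0.336]
contact_force: [0.2, 0.1, -0.6]
grip_width: 0.0856
gripper_force: 0.0
```

arm_command([
  {"claw":0,"tx":0,"ty":0,"tz":0,"ax":0,"ay":0,"az":0},
  {"claw":0,"tx":0,"ty":0,"tz":0,"ax":0,"ay":0,"az":0},
  {"claw":0.2,"tx":0,"ty":0,"tz":0,"ax":0,"ay":0,"az":0},
  {"claw":0.3,"tx":0,"ty":0,"tz":0,"ax":0,"ay":0,"az":0},
  {"claw":0.4,"tx":0,"ty":0,"tz":0,"ax":0,"ay":0,"az":0},
  {"claw":0.4,"tx":0,"ty":0,"tz":0,"ax":0,"ay":0,"az":0},
  {"claw":0.4,"tx":0,"ty":0,"tz":0,"ax":0,"ay":0,"az":0},
  {"claw":0.4,"tx":0,"ty":0,"tz":0,"ax":0,"ay":0,"az":0},
  {"claw":0.4,"tx":0,"ty":0,"tz":0,"ax":0,"ay":0,"az":0},
  {"claw":0.4,"tx":0,"ty":0,"tz":0,"ax":0,"ay":0,"az":0},
])

```text
clock: 19.25
tcp_pos: [0.7137, 0.3041, 0.3192]
orientation: [0.398, -2.541, -0.335]
contact_force: [-0.3, -0.0, 1.1]
grip_width: 0.0513
gripper_force: 0.0
```

Run:
```python
from g import *
o=r.get_obs(); print(o['clock'],o['joints'],o['grip_width'])
im,(T,m)=save('wrist','w6.png'); look('tip_of','selector_grip','wrist',T,m); look('boxes_of','selector','wrist',T,m);look('tip_of','console','wrist',T,m)
n=-pose()[:3,2]; x=pose()[:3,0]
print('expect grip',pix(T,m,SEL),'mark end',pix(T,m,SEL+.023*x),'other',pix(T,m,SEL-.023*x))
rows(sel(0),10)
```

```text
19.25 [-0.0574  0.9736 -0.7578  1.0885  0.1255  1.6355  1.1939] 0.05130080155362803
tip_of selector_grip wrist 0.9 [0.5829 0.3438 0.1231] [326. 255.]
boxes_of selector wrist 0.94 [0.5701 0.3402 0.1149] [321. 238.]
tip_of console wrist 0.55 [0.5285 0.3188 0.0016] [274. 217.]
expect grip [328.5769 254.9759] mark end [328.7724 219.7622] other [328.3868 288.0709]
10 rows t [-0.      0.0002  0.0082] a [-0.05  0.01 -0.03] total turn 0.6
```

View pics/w6.png

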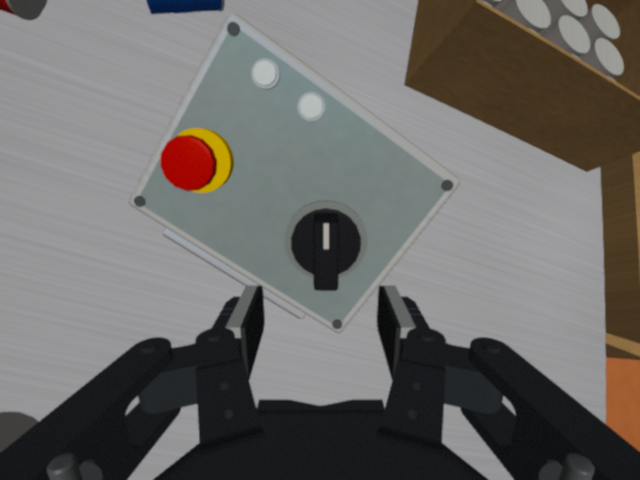

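The bar is upright in the wrist view at (326,250), with its white mark at (326,235), so it lines up with the pads. I go down along the axis.

arm_command([
  {"claw":0.4,"tx":0,"ty":0.0007,"tz":0.01,"ax":0,"ay":0,"az":0},
  {"claw":0.4,"tx":0,"ty":0,"tz":0.01,"ax":0,"ay":0,"az":0},
  {"claw":0.4,"tx":0,"ty":0,"tz":0.01,"ax":0,"ay":0,"az":0},
  {"claw":0.4,"tx":0,"ty":0,"tz":0.01,"ax":0,"ay":0,"az":0},
  {"claw":0.4,"tx":0,"ty":0,"tz":0.01,"ax":0,"ay":0,"az":0},
  {"claw":0.4,"tx":0,"ty":0,"tz":0.01,"ax":0,"ay":0,"az":0},
  {"claw":0.4,"tx":0,"ty":0,"tz":0.01,"ax":0,"ay":0,"az":0},
  {"claw":0.4,"tx":0,"ty":0,"tz":0.01,"ax":0,"ay":0,"az":0},
  {"claw":0.4,"tx":0,"ty":0,"tz":0,"ax":0,"ay":0,"az":0},
  {"claw":0.4,"tx":0,"ty":0,"tz":0,"ax":0,"ay":0,"az":0},
])

```text
clock: 20.28
tcp_pos: [0.6693, 0.3172, 0.253]
orientation: [0.398, -2.539, -0.334]
contact_force: [0.0, 0.4, 0.3]
grip_width: 0.0512
gripper_force: 0.0
```

Run:
```python
from g import *
o=r.get_obs(); print(o['clock'],o['joints'],o['contact_force'])
im,(T,m)=save('wrist','w7.png'); look('tip_of','selector_grip','wrist',T,m)
rows(sel(0),1)
```

```text
20.2833 [-0.0495  0.9861 -0.7613  1.2505  0.1375  1.4708  1.1783] [0.0135 0.4216 0.3476]
tip_of selector_grip wrist 0.79 [0.5819 0.3421 0.1212] [323. 318.]
1 rows t [-0.      0.002   0.0026] a [-0.49  0.11 -0.29] total turn 0.6
```

View pics/w7.png

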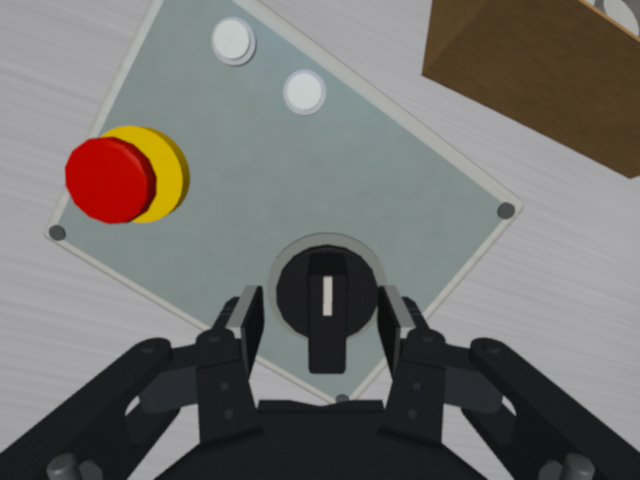

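The bar is about 2 mm to the right of the finger middle (327 against 320). I shift, go 3 mm deeper and close.

arm_command([
  {"claw":0.4,"tx":0,"ty":0.002,"tz":0.0015,"ax":0,"ay":0,"az":0},
  {"claw":0.4,"tx":0,"ty":0,"tz":0.0015,"ax":0,"ay":0,"az":0},
  {"claw":0.6,"tx":0,"ty":0,"tz":0,"ax":0,"ay":0,"az":0},
  {"claw":0.8,"tx":0,"ty":0,"tz":0,"ax":0,"ay":0,"az":0},
  {"claw":1,"tx":0,"ty":0,"tz":0,"ax":0,"ay":0,"az":0},
  {"claw":1,"tx":0,"ty":0,"tz":0,"ax":0,"ay":0,"az":0},
  {"claw":1,"tx":0,"ty":0,"tz":0,"ax":0,"ay":0,"az":0},
  {"claw":1,"tx":0,"ty":0,"tz":0,"ax":0,"ay":0,"az":0},
  {"claw":1,"tx":0,"ty":0,"tz":0,"ax":0,"ay":0,"az":0},
  {"claw":1,"tx":0,"ty":0,"tz":0,"ax":0,"ay":0,"az":0},
], squeeze=40)

```text
clock: 21.22
tcp_pos: [0.6676, 0.3199, 0.2522]
orientation: [0.398, -2.541, -0.336]
contact_force: [1.3, 3.4, 2.4]
grip_width: 0.0153
gripper_force: 43.3
```

arm_command([
  {"claw":1,"tx":0,"ty":0,"tz":0,"ax":0,"ay":0,"az":5},
  {"claw":1,"tx":0,"ty":0,"tz":0,"ax":0,"ay":0,"az":5},
  {"claw":1,"tx":0,"ty":0,"tz":0,"ax":0,"ay":0,"az":5},
  {"claw":1,"tx":0,"ty":0,"tz":0,"ax":0,"ay":0,"az":5},
  {"claw":1,"tx":0,"ty":0,"tz":0,"ax":0,"ay":0,"az":5},
  {"claw":1,"tx":0,"ty":0,"tz":0,"ax":0,"ay":0,"az":5},
  {"claw":1,"tx":0,"ty":0,"tz":0,"ax":0,"ay":0,"az":0},
  {"claw":1,"tx":0,"ty":0,"tz":0,"ax":0,"ay":0,"az":0},
  {"claw":1,"tx":0,"ty":0,"tz":0,"ax":0,"ay":0,"az":0},
  {"claw":1,"tx":0,"ty":0,"tz":0,"ax":0,"ay":0,"az":0},
])

```text
clock: 22.05
tcp_pos: [0.6676, 0.3203, 0.2524]
orientation: [-0.265, -2.528, -0.137]
contact_force: [1.4, 5.6, 3.8]
grip_width: 0.0154
gripper_force: 43.3
```

Run:
```python
from g import *
o=r.get_obs(); print(o['clock'],o['joints'],o['contact_force'],o['moment'],pose(o)[:3,:3].T@o['moment'],o['grip_width'])
rows(sel(0,turn=30),1)
```

```text
22.05 [-0.1126  0.947  -0.6331  1.259   0.0386  1.4506  0.7258] [1.4297 5.6149 3.8297] [ 1.0966 -0.2133 -0.601 ] [-1.2609  0.0091 -0.1392] 0.015356221124044044
1 rows t [-0.0007 -0.0008 -0.0006] a [-0.31  0.29 -0.03] total turn 0.4
```

Grip held (15 mm) and the turning moment is growing as expected. I continue to the stop.

arm_command([
  {"claw":1,"tx":0,"ty":0,"tz":0,"ax":0,"ay":0,"az":5},
  {"claw":1,"tx":0,"ty":0,"tz":0,"ax":0,"ay":0,"az":5},
  {"claw":1,"tx":0,"ty":0,"tz":0,"ax":0,"ay":0,"az":5},
  {"claw":1,"tx":0,"ty":0,"tz":0,"ax":0,"ay":0,"az":5},
  {"claw":1,"tx":0,"ty":0,"tz":0,"ax":0,"ay":0,"az":5},
  {"claw":1,"tx":0,"ty":0,"tz":0,"ax":0,"ay":0,"az":5},
  {"claw":1,"tx":0,"ty":0,"tz":0,"ax":0,"ay":0,"az":4},
  {"claw":1,"tx":0,"ty":0,"tz":0,"ax":0,"ay":0,"az":3},
  {"claw":1,"tx":0,"ty":0,"tz":0,"ax":0,"ay":0,"az":1},
  {"claw":1,"tx":0,"ty":0,"tz":0,"ax":0,"ay":0,"az":0},
])

```text
clock: 22.88
tcp_pos: [0.6677, 0.3208, 0.2524]
orientation: [-1.075, -2.303, 0.124]
contact_force: [2.6, 7.7, 1.9]
grip_width: 0.0151
gripper_force: 43.2
```

Run:
```python
from g import *
o=r.get_obs(); print(o['clock'],o['contact_force'],pose(o)[:3,:3].T@o['moment'],o['grip_width'])
rows(sel(0,turn=68.75),1)
```

```text
22.8833 [2.6354 7.6706 1.938 ] [-1.3947  0.8278 -0.1598] 0.015101375065305012
1 rows t [-0.0013 -0.0006 -0.0007] a [-0.    0.42  0.69] total turn 0.8
```

arm_command([
  {"claw":1,"tx":0,"ty":0,"tz":0,"ax":0,"ay":0,"az":1},
  {"claw":1,"tx":0,"ty":0,"tz":0,"ax":0,"ay":0,"az":1},
  {"claw":1,"tx":0,"ty":0,"tz":0,"ax":0,"ay":0,"az":1},
  {"claw":1,"tx":0,"ty":0,"tz":0,"ax":0,"ay":0,"az":1},
  {"claw":1,"tx":0,"ty":0,"tz":0,"ax":0,"ay":0,"az":0},
  {"claw":1,"tx":0,"ty":0,"tz":0,"ax":0,"ay":0,"az":0},
  {"claw":1,"tx":0,"ty":0,"tz":0,"ax":0,"ay":0,"az":0},
  {"claw":1,"tx":0,"ty":0,"tz":0,"ax":0,"ay":0,"az":0},
  {"claw":1,"tx":0,"ty":0,"tz":0,"ax":0,"ay":0,"az":0},
  {"claw":1,"tx":0,"ty":0,"tz":0,"ax":0,"ay":0,"az":0},
])

```text
clock: 23.72
tcp_pos: [0.6677, 0.3209, 0.2524]
orientation: [-1.152, -2.268, 0.15]
contact_force: [3.2, 5.3, 2.5]
grip_width: 0.0152
gripper_force: 47.4
```

Run:
```python
from g import *
o=r.get_obs(); print(o['clock'],o['contact_force'],pose(o)[:3,:3].T@o['moment'],o['grip_width'])
rows(sel(0,turn=68.75),1)
```

```text
23.7167 [3.2434 5.3407 2.5492] [-1.2623  0.7509 -1.0388] 0.015239278604916766
1 rows t [-0.0014 -0.0005 -0.0006] a [ 0.01  0.42 -3.14] total turn 3.2
```

The moment jumped to 1.0 N m, so the stop is reached. I hold, then open.

arm_command([
  {"claw":1,"tx":0,"ty":0,"tz":0,"ax":0,"ay":0,"az":0},
  {"claw":1,"tx":0,"ty":0,"tz":0,"ax":0,"ay":0,"az":0},
  {"claw":1,"tx":0,"ty":0,"tz":0,"ax":0,"ay":0,"az":0},
  {"claw":1,"tx":0,"ty":0,"tz":0,"ax":0,"ay":0,"az":0},
  {"claw":1,"tx":0,"ty":0,"tz":0,"ax":0,"ay":0,"az":0},
  {"claw":1,"tx":0,"ty":0,"tz":0,"ax":0,"ay":0,"az":0},
  {"claw":0.2,"tx":0,"ty":0,"tz":0,"ax":0,"ay":0,"az":0},
  {"claw":0.2,"tx":0,"ty":0,"tz":0,"ax":0,"ay":0,"az":0},
  {"claw":0.2,"tx":0,"ty":0,"tz":0,"ax":0,"ay":0,"az":0},
  {"claw":0.2,"tx":0,"ty":0,"tz":0,"ax":0,"ay":0,"az":0},
])

```text
clock: 24.55
tcp_pos: [0.6677, 0.3183, 0.2509]
orientation: [-1.158, -2.265, 0.159]
contact_force: [0.5, -0.5, -0.0]
grip_width: 0.0632
gripper_force: 0.0
```

arm_command([
  {"claw":0.2,"tx":0,"ty":0,"tz":0,"ax":0,"ay":0,"az":0},
  {"claw":0.2,"tx":0,"ty":0,"tz":0,"ax":0,"ay":0,"az":0},
  {"claw":0.2,"tx":0,"ty":0,"tz":-0.01,"ax":0,"ay":0,"az":0},
  {"claw":0.2,"tx":0,"ty":0,"tz":-0.02,"ax":0,"ay":0,"az":0},
  {"claw":0.2,"tx":0,"ty":0,"tz":-0.02,"ax":0,"ay":0,"az":0},
  {"claw":0.2,"tx":0,"ty":0,"tz":-0.02,"ax":0,"ay":0,"az":0},
  {"claw":0.2,"tx":0,"ty":0,"tz":-0.02,"ax":0,"ay":0,"az":0},
  {"claw":0.2,"tx":0,"ty":0,"tz":-0.01,"ax":0,"ay":0,"az":0},
  {"claw":0.2,"tx":0,"ty":0,"tz":0,"ax":0,"ay":0,"az":0},
  {"claw":0.2,"tx":0,"ty":0,"tz":0,"ax":0,"ay":0,"az":0},
])

```text
clock: 25.38
tcp_pos: [0.7225, 0.3038, 0.3339]
orientation: [-1.159, -2.265, 0.156]
contact_force: [-1.0, -0.3, -0.5]
grip_width: 0.0683
gripper_force: 0.0
```

Run:
```python
from g import *
o=r.get_obs(); print(o['clock'],o['contact_force'],o['qvel'])
w=cv2.cvtColor(save('wrist','w8.png')[0],cv2.COLOR_RGB2BGR); im,(T,m)=save('scene','s8.png'); look('tip_of','cup','scene',T,m)
s=cv2.imread('pics/s8.png')[120:300,170:410]; cv2.imwrite('pics/c8.png',np.hstack([cv2.resize(w,(400,300)),cv2.resize(s,(400,300))]))
```

```text
25.3833 [-1.0026 -0.2616 -0.4615] [-0.0089  0.0114 -0.0048  0.0407 -0.0012 -0.0074 -0.0007]
tip_of cup scene 0.88 [ 0.7251 -0.0512 -0.0032] [247. 335.]
tip_of cup scene 0.81 [0.3475 0.1308 0.0235] [413. 282.]
tip_of cup scene 0.8 [ 0.5049 -0.248   0.0421] [263. 237.]
tip_of cup scene 0.78 [ 0.4034 -0.4113  0.0018] [254. 208.]
```

View pics/c8.png

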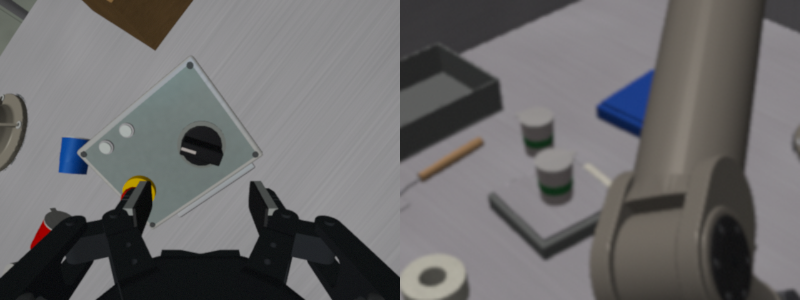

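The selector has sprung back: in the wrist view its mark is at (187,150), about 70° back. The cup stands upright on the plate at (553,180), and the arm is clear.

```bash
python3 -c "
from bench import r
print(r.hand_in())"
```

```text
the job is handed in; nothing more can be done
None
```

The cup is standing upright in the middle of the scale plate, and I turned the selector to its stop, held it there for about a second and released it to spring back. I handed the job in at about 25 s with the arm clear; no verdict came back.

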